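# Pull the axle clip off a sander wheel with a hooked pick

## Task

Take the hooked pick from its wooden rest, hook its point into the eye of the spring clip on the sander wheel's axle, and pull the clip out of the axle groove. Leave the clip lying flat inside the wheel's rim, clear of the axle, and lay the pick back in its rest as it was; touch the clip only with the pick, do not press the pick hard on the wheel, and do not disturb the mallet, chisel and jointed board.

Things in the scene. Friction and masses are not known exactly. Their poses are not given: they have to be found in the camera images.
- wheel: Fixed dished aluminium wheel lying flat on a green bracket plate (130 x 110 x 18 mm). Origin: on its axis at bench height, z up. Flat face inside the rim (web) 44 mm above the origin; rim 10 mm higher, radius 72 to 80 mm. Central steel axle: groove 12 mm in diameter and 6 mm high just above the web, then a head 17 mm in diameter and 6 mm high
- axle_foot (a point): Point on the axle's axis at the web's surface (44 mm above the bench)
- clip: Loose dark steel spring clip, 4 mm thick, 39 x 25 mm, flat on the web in the axle's groove. Origin: underside, on the axle's axis when seated. +x: from axle to pull eye; the mouth between two sprung arms opens to -x (arm ends at x = -9.5 mm). Pulled along +x it snaps off after about 5 mm at 8 to 18 N, then slides freely, clear of the axle from 18 mm. It can turn about the axle
- clip_eye (a point): Centre of the clip's round eye (21 mm along +x of the clip, 2 mm above its underside): a vertical through hole of 9 mm diameter, outer diameter 16 mm; the web lies 2 mm below this point
- rest: Fixed wooden tool rest, base 104 (x) x 62 (y) x 12 mm, two saddles 12 mm thick centred at x = -37 and +37 mm, each a notch 27 mm wide (y) with floor 35 mm above the bench and flared sides to 50 mm. Origin: centre of the underside, on the bench. Between the saddles 62 mm are free for fingers, down to 12 mm above the bench
- pick: Loose hooked pick, 70 g. Black square handle 110 (x) x 18 x 18 mm; origin: centre of its underside; +x to the hook, z up. A 4 mm steel shank runs on along +x at z = 9 mm and at x = 105 mm bends straight down to the point at z = -23 mm. It lies in the rest with its origin at the rest's x = 0, y = 0, 35 mm above the bench, x axes alike
- pick_tip (a point): Lowest end of the pick's downturned point (4 mm diameter, 24 mm of straight downward length)
- mallet: Bystander: wooden mallet, head 65 x 110 x 60 mm, handle along -x to 180 mm from the origin. Origin: under the centre of its head
- chisel: Bystander: chisel about 240 mm long lying along its x, 26 mm high, blade to +x. Origin: underside, near its middle
- tailboard: Bystander: flat board 120 x 150 x 18 mm with square fingers on its +x edge. Origin: centre of the underside
There are look-alikes about, which are no part of the job. Leave any orange or red look-alike of the pick alone.

How it is judged:
By the outcome, as a careful person would: the job done as asked, in the order asked, and still so for the second after the job is handed in, with the robot touching nothing.
It also fails if it takes over 64 s, if anything falls off the work surface, if the arm or the gripper's body presses on something with over 40 N, if the wrist force passes 120 N, or if a joint passes its speed limit or range.

## Robot

A 6-joint arm with a two-finger parallel gripper is mounted at the origin on the work surface. World frame = base frame: x ahead of the robot, y to its left, z up, the work surface at z = 0. Lengths are in m, angles in rad, forces in N, time in s.
With the tool pointing down it reaches from about 0.3 to 0.75 m from the base axis. Payload 8.5 kg.
Tool frame: the origin (TCP) lies at the centre of the arm's flange, where the gripper is bolted on; the fingertips stand 173 mm ahead of it and the grasp point (between the pads) lies 155 mm ahead of it (tip_reach is the distance from the TCP to the fingertips, in m); z points along the fingers, y is the line along which they close (so a half turn about z gives the same grasp; the last joint's range is limited). The gripper opens to 85 mm and grips with 20 to 120 N. Pads are 22 mm wide; open, the fingers measure 114 mm over their backs; the gripper's body (76 mm by 85 mm) begins 54 mm behind the grasp point. The pads swing forward as they close: fully open they stand 13 mm farther back than shut.
Start: joints at [1.018, 0.381, 1.297, -0, 1.464, -0.215], TCP at [0.182, 0.519, 0.405] pointing down, gripper open.
Joint ranges: [-3.11, 3.11], [-0.89, 2.33], [0.22, 2.48], [-1.42, 4.56], [0.17, 2.85], [-2.88, 2.88]. Speed limits (rad/s): [2.39, 2.39, 3.14, 3.14, 3.14, 3.14].

## Interface

Orientations are given as a unit quaternion [x, y, z, w].
In Python, from rig import * gives the robot as it stands.
- The arm moves only by the tool play_rows, never from a script. Its argument "series" is one flat list of numbers, 7 for each row, row after row: the shift along the tool's x, y, z normalised to -1 to 1, where 1 is 100 mm, then the turn, a rotation vector about the tool's x, y, z normalised to -1 to 1, where 1 is 90 degrees, then the opening, from 0 (shut) to 1 (fully open). A call has 1 to 20 rows; each row is the pose to reach, as a shift and turn from the pose commanded when the call began, along the tool's axes at that moment; what a row does not reach only later rows make up. A row lasts 1/10 s, in which the tool goes at most 50 mm and 8.59 degrees, less where a joint would pass 70% of its speed; a pose out of reach is approached as far as the arm can. A call with a number of a shift or a turn outside -1 to 1 is refused whole. A call with a gripper value outside its range is refused whole. The fingers move at their own pace and stop on an object; "squeeze" is the grip in N (left out, the last holds). Time passes only in rows, so rows that repeat a pose let the fingers close. It gives the time, the measured TCP pose, the force, the opening and the grip force at its end, in the units of the state.
- get_obs(): the state, without advancing time (a new reading comes with each control period).
- get_image(name): name is "scene" or "top" or "wrist"; returns (picture, depth): 420x560x3 uint8, red, green, blue; 420x560 float32, m along the optical axis (not along the pixel's ray), 0 where there is no reading.
- get_calibration(name): a dict with "fx", "fy", "cx", "cy" (pixels), "dist_coeffs" ([k1, k2, p1, p2, k3] as OpenCV has them; the pictures are not rectified), "position" and "orientation" of the camera in the world. Camera axes: x right, y down, z forward; pixel columns grow to the right and rows downward; lengths in m; the calibration is good to about 2 mm. A picture is of the moment at which its call begins: read the wrist's pose just before it. get_calibration takes no time and is no camera call; for the wrist camera it gives the pose at the moment of the call.
- job_done(): hands the job in; it is judged then, once.
The state is a dict: "time_s": time; "joint_pos": joint angles; "qvel": joint speeds; "tau": joint torques, N m; "eef_pos": TCP position; "tool_rot": TCP orientation; "ft_force": force on the tool from outside, world axes, zero at the start; "ft_torque": the same for the moment, N m; "width": opening from 0.0 (shut) to 1.0 (fully open); "finger_force": force on a finger pad.
Only numpy, scipy, OpenCV 4.12 (cv2) and the standard library are available. Lean on these libraries where they do the work, as an engineer would, in place of code of your own. Each camera call takes 0.05 s, during which the arm holds its last target. There are 200 camera calls.

## Working session

There is one attempt and no reset: what is moved stays moved. The work goes in short steps, Python scripts to look and compute and a tool call to move; the robot and the scene stay as the last step left them, time stands still between calls to the robot, and variables do not carry over. Pictures are saved under pics/ and viewed, at most 11 in all, crops included, and the job is handed in when it is done.

Besides the shell and the picture viewer there is one more tool, called after "Call:" in YAML: its name, and indented under it one key for each argument. play_rows: Moves the arm, as the interface text tells. Its arguments: {"type":"object","properties":{"series":{"type":"array","items":{"type":"number","minimum":-1,"maximum":1}},"squeeze":{"type":"number"}},"required":["series"]}

```bash
mkdir -p pics; cat > h.py <<'E'
from rig import *
import numpy as np, cv2, json
from scipy.spatial.transform import Rotation as R
def snap(n,f):
    c=get_calibration(n); im,d=get_image(n)
    cv2.imwrite(f'pics/{f}.png',cv2.cvtColor(im,cv2.COLOR_RGB2BGR)); np.savez(f'pics/{f}.npz',im=im,d=d,c=json.dumps({k:np.asarray(v).tolist() for k,v in c.items()}))
    return im,d,c
def load(f):
    z=np.load(f'pics/{f}.npz'); return z['im'],z['d'],json.loads(str(z['c']))
def rays(c,uv):
    K=np.array([[c['fx'],0,c['cx']],[0,c['fy'],c['cy']],[0,0,1.]])
    p=cv2.undistortPoints(np.array(uv,float).reshape(-1,1,2),K,np.array(c['dist_coeffs'],float)).reshape(-1,2)
    return R.from_quat(c['orientation']).apply(np.c_[p,np.ones(len(p))])
def onplane(c,uv,z):
    r=rays(c,uv); o=np.array(c['position']); return o+r*((z-o[2])/r[:,2])[:,None]
def bydepth(c,uv,d):
    r=rays(c,uv); return np.array(c['position'])+r*np.array([d[int(v),int(u)] for u,v in uv])[:,None]
def project(c,P):
    K=np.array([[c['fx'],0,c['cx']],[0,c['fy'],c['cy']],[0,0,1.]])
    Rc=R.from_quat(c['orientation']).inv(); q=Rc.apply(np.atleast_2d(P)-np.array(c['position']))
    return cv2.projectPoints(q,np.zeros(3),np.zeros(3),K,np.array(c['dist_coeffs'],float))[0].reshape(-1,2)
E
python3 - <<'E'
from h import *
a=snap('top','top0')[0]; b=snap('scene','scene0')[0]
o=get_obs(); print(o['time_s'],o['eef_pos'],o['tool_rot'])
c=get_calibration('top');print(c)
E
```

```text
0.1 [0.18225892 0.51888987 0.40416861] [ 1.68078165e-01  9.85773446e-01 -6.15454411e-04 -2.53720715e-04]
{'fx': 504.47607215022697, 'fy': 504.47607215022697, 'cx': 282.47189094538965, 'cy': 196.62445239612651, 'dist_coeffs': array([-0.09673163,  0.        ,  0.        ,  0.        ,  0.        ]), 'position': array([ 0.27640599, -0.03553888,  1.44156195]), 'orientation': array([ 0.71052373, -0.69744935,  0.06450825, -0.06752121])}
```

View pics/top0.png

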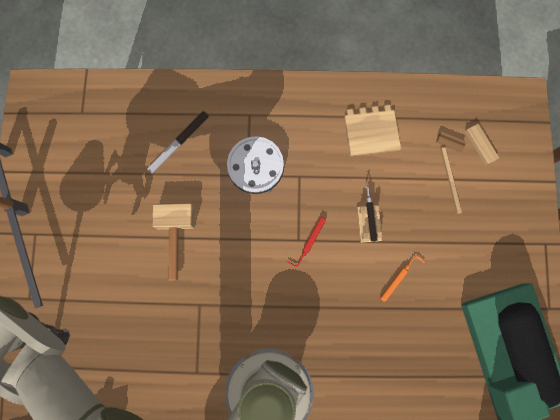

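View pics/scene0.png

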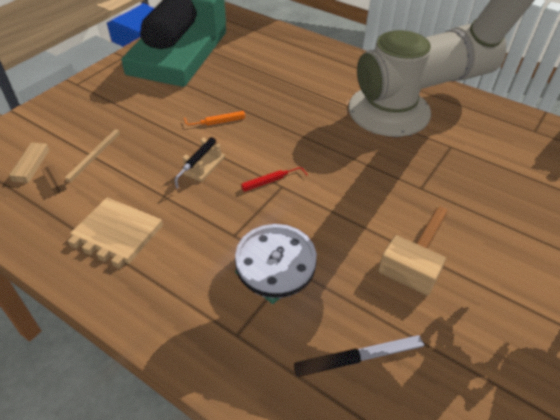

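Candidates for the pick in the top view: black handle in the wooden rest (372,215), red (314,237) and orange (400,280). I choose the black one. The wheel is at (256,165). I'll crop both closely and measure.

```bash
python3 - <<'E'
from h import *
im,d,c=load('top0')
v=im.max(2)
m=np.zeros(v.shape,np.uint8); m[185:245,355:390]=(v[185:245,355:390]<50)
n,l,s,ce=cv2.connectedComponentsWithStats(m); k=1+s[1:,4].argmax(); print(s[k],ce[k])
r=cv2.minAreaRect(np.argwhere(l==k)[:,::-1].astype(np.float32)); print(r)
b=cv2.boxPoints(r); P=onplane(c,b,.053); print(P.round(4), P.mean(0)); print('side',np.linalg.norm(np.diff(P,axis=0),axis=1))
print('depthz',bydepth(c,[ce[k]],d))
# wheel rim
g=im.astype(int); w=((g.min(2)>95)&(g.max(2)-g.min(2)<40)).astype(np.uint8); w[:130]=0;w[200:]=0;w[:,:222]=0;w[:,290:]=0
ct=max(cv2.findContours(w,0,1)[0],key=len); e=cv2.fitEllipse(cv2.convexHull(ct)); print(e, onplane(c,[e[0]],.054), bydepth(c,[(240,180),(240,150)],d))
A=cv2.resize(im[125:205,215:295],(400,400),interpolation=2); B=cv2.resize(im[165:245,330:410],(400,400),interpolation=2)
cv2.imwrite('pics/crop1.png',np.hstack([A,B])[:,:,::-1])
E
```

```text
[370 230   1   4   4] [370.  231.5]
((370.0, 231.5), (3.0, 0.0), -90.0)
[[ 0.4409 -0.2716  0.053 ]
 [ 0.4409 -0.2716  0.053 ]
 [ 0.4493 -0.2717  0.053 ]
 [ 0.4493 -0.2717  0.053 ]] [ 0.44509121 -0.27165312  0.053     ]
side [0.         0.00836926 0.        ]
depthz [[ 0.44517812 -0.27177746  0.05226736]]
((254.955078125, 163.7907257080078), (56.21830749511719, 56.80536651611328), 70.91278076171875) [[0.63221102 0.05271464 0.054     ]] [[0.58767065 0.09490906 0.03914351]
 [0.67512931 0.09766513 0.04323149]]
```

View pics/crop1.png

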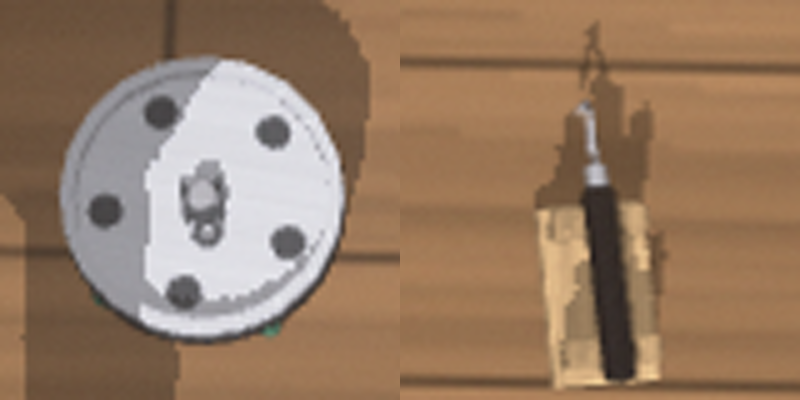

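The left crop shows the axle head at about (203,193) and the clip eye at about (207,232), so the eye faces the robot. The right crop shows the black pick in its rest, with the hook pointing away from the robot. Next I'll refine those points and plan a wrist look.

```bash
cat >> h.py <<'E'
def rel(p,q):
    """numbers for a row: target TCP pose p, rotation q (R) from the present pose"""
    o=get_obs(); q0=R.from_quat(o['tool_rot']); dp=q0.inv().apply(np.array(p)-o['eef_pos']); dr=(q0.inv()*q).as_rotvec()
    return (dp/.1).round(3),(dr/(np.pi/2)).round(3)
def down(yaw):  # tool x along -yaw dir (x=-cos), z down
    x=-np.array([np.cos(yaw),np.sin(yaw),0]); z=np.array([0,0,-1.]); return R.from_matrix(np.c_[x,np.cross(z,x),z])
E
python3 - <<'E'
from h import *
im,d,c=load('top0')
T=onplane(c,[(369.4,202),(374,241)],.053); print(T, np.linalg.norm(T[0]-T[1]), 'yaw',np.degrees(np.arctan2(*(T[0]-T[1])[[1,0]])))
print('axle',onplane(c,[(255.6,163.6)],.056),'eye',onplane(c,[(256.4,171.4)],.047))
cw=get_calibration('wrist'); o=get_obs(); q=R.from_quat(o['tool_rot'])
print('cam in tool',q.inv().apply(np.array(cw['position'])-o['eef_pos']), (q.inv()*R.from_quat(cw['orientation'])).as_matrix().round(2),cw['fx'])
print('wheel look',rel([.60,.05,.33],down(0)))
E
```

```text
[[ 0.528193   -0.27097556  0.053     ]
 [ 0.41884282 -0.28248552  0.053     ]] 0.10995426561893092 yaw 6.008705872509523
axle [[0.63228706 0.05077602 0.056     ]] eye [[0.61178481 0.04839199 0.047     ]]
cam in tool [7.74870447e-02 6.21962021e-05 3.14464375e-02] [[-0.   -0.95 -0.3 ]
 [ 1.   -0.    0.  ]
 [-0.   -0.3   0.95]] 295.62074037884577
wheel look (array([-5.495, -3.039,  0.744]), array([-0.001, -0.   , -0.215]))
```

Call:
play_rows:
  series: [-0.5,-0.3,0.05,0,0,-0.095,1,-1,-0.6,0.1,0,0,-0.19,1,-1,-0.6,0.1,0,0,-0.215,1,-1,-0.6,0.1,0,0,-0.215,1]

```text
time_s: 0.5
eef_pos: [0.2583, 0.4273, 0.3943]
tool_rot: [0.001, 1.0, -0.001, -0.0]
ft_force: [-0.0, 1.5, -0.2]
width: 0.998
finger_force: 0.0
```

Call:
play_rows:
  series: [-0.29,-0.32,0.05,0,0,0,1,-0.58,-0.64,0.1,0,0,0,1,-0.86,-0.95,0.16,0,0,0,1]

```text
time_s: 0.8
eef_pos: [0.3432, 0.3336, 0.3786]
tool_rot: [-0.0, 1.0, 0.0, 0.0]
ft_force: [-0.2, 0.9, -0.2]
width: 1.003
finger_force: 0.0
```

Call:
play_rows:
  series: [-0.29,-0.32,0.05,0,0,0,1,-0.58,-0.64,0.1,0,0,0,1,-0.86,-0.95,0.16,0,0,0,1]

```text
time_s: 1.1
eef_pos: [0.4296, 0.2383, 0.3626]
tool_rot: [0.0, 1.0, 0.0, 0.0]
ft_force: [0.5, 0.2, -0.3]
width: 1.004
finger_force: 0.0
```

Call:
play_rows:
  series: [-0.29,-0.32,0.05,0,0,0,1,-0.58,-0.64,0.1,0,0,0,1,-0.86,-0.95,0.16,0,0,0,1]

```text
time_s: 1.4
eef_pos: [0.5158, 0.1433, 0.3465]
tool_rot: [0.0, 1.0, 0.0, 0.0]
ft_force: [0.3, 0.6, 0.2]
width: 1.0
finger_force: 0.0
```

Call:
play_rows:
  series: [-0.29,-0.32,0.05,0,0,0,1,-0.58,-0.64,0.1,0,0,0,1,-0.86,-0.95,0.16,0,0,0,1,-0.86,-0.95,0.16,0,0,0,1,-0.86,-0.95,0.16,0,0,0,1]

```text
time_s: 1.9
eef_pos: [0.601, 0.0493, 0.33]
tool_rot: [0.001, 1.0, 0.0, -0.001]
ft_force: [0.1, 0.4, 0.6]
width: 1.0
finger_force: 0.0
```

```bash
python3 - <<'E'
from h import *
o=get_obs(); print(o['time_s'],o['eef_pos'],o['tool_rot'],o['qvel'].round(3))
im,d,c=snap('wrist','w1')
print(project(c,[[.632,.051,.056],[.612,.0485,.046]]))
cv2.imwrite('pics/w1v.png',cv2.resize(im,(784,588),interpolation=2)[:,:,::-1])
E
```

```text
1.9 [0.60101365 0.0492523  0.32995205] [ 7.29014188e-04  9.99999450e-01  2.65227034e-04 -7.05823364e-04] [ 0.027 -0.03   0.022  0.    -0.    -0.003]
[[283.72664018 245.24201735]
 [280.88842192 220.40782757]]
```

View pics/w1v.png

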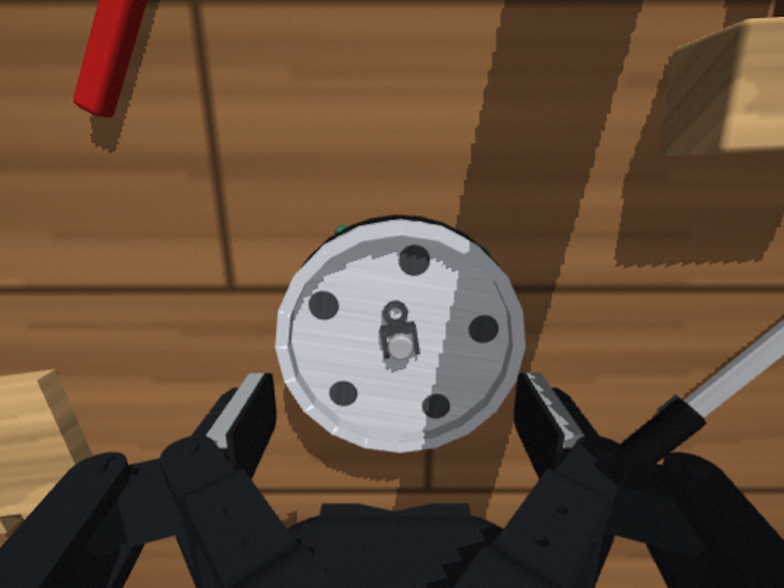

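The wrist view (scaled 1.4 times) shows the clip eye at (395,313) and the axle head at (400,346). I'll refine both, then move to the pick.

```bash
python3 - <<'E'
from h import *
im,d,c=load('w1')
g=cv2.cvtColor(im,cv2.COLOR_RGB2GRAY)
print(g[212:236,270:297])
print('eye',onplane(c,[(282.1,223.6)],.047),'head',onplane(c,[(285.7,247)],.056),'web z',bydepth(c,[(230,240),(320,215),(285,247)],d)[:,2])
print('rest look',rel([.46,-.277,.33],down(np.radians(6))))
E
```

```text
[[192 193 192 192 193 195 195 196 196 195 196 196 195 196 197 196 195 196
  195 195 197 196 195 195 195 195 195]
 [190 191 193 191 191 191 192 192 193 193 192 193 194 195 194 195 196 195
  196 196 195 194 197 197 197 197 197]
 [191 192 193 192 191 193 190 190 192 179 161 154 145 140 150 180 193 193
  192 193 194 195 196 196 196 196 195]
 [196 194 192 193 193 194 193 168 135 113  95  88  78  75  84 113 144 180
  191 189 190 191 191 192 192 192 195]
 [197 199 199 197 196 197 169 113  74  64  63  64  65  65  63  61  80 114
  143 179 190 188 190 189 189 190 189]
 [197 197 197 197 199 171 112  70  75  74  65  65  71  69  66  64  63  61
   81 167 191 192 190 190 190 190 190]
 [194 192 194 194 169 113  67  62  76  76  73  65  73  71  66  64  64  63
   64 129 181 194 193 193 193 193 191]
 [193 192 193 179 121  69  62  63  75  78  77  81  85  79  67  65  64  63
   64  79 135 186 198 196 196 197 196]
 [193 194 194 172 107  69  74  69  68  89 105 110 112 110  99  78  66  63
   65  62 102 175 196 196 196 197 196]
 [193 194 171 131  88  69  68  75  90 111 122 122 122 124 117 111  92  69
   66  61
[... 1113 characters left out ...]
 64  59
   52  53  58  59  59  59  57  59 120]
 [193 171 119  83  83  78  76  62  57  57  66  64  61  62  61  60  60  58
   60  60  58  61  61  60  60  62  69]
 [197 136  72  55  57  55  59  59  58  60  63  60  61  60  58  61  59  59
   61  60  63  60  62  65  64  63  68]
 [194 125  60  59  60  60  61  59  60  61  60  61  59  62  59  62  59  62
   61  61  63  61  62  68  68  65  70]
 [165  99  62  60  61  62  62  61  61  62  61  63  62  61  65  64  62  62
   63  63  60  65  63  66  65  64  66]]
eye [[0.61471062 0.04959055 0.047     ]] head [[0.63371697 0.05276673 0.056     ]] web z [0.04293109 0.04405859 0.05538331]
rest look (array([ 1.405, -3.27 ,  0.004]), array([ 0.   , -0.001, -0.067]))
```

Call:
play_rows:
  series: [0.17,-0.41,0,0,0,0,1,0.35,-0.82,0,0,0,0,1]

```text
time_s: 2.15
eef_pos: [0.5648, -0.0315, 0.3309]
tool_rot: [-0.002, 1.0, 0.0, 0.0]
ft_force: [1.4, -0.9, -0.2]
width: 1.004
finger_force: 0.0
```

Call:
play_rows:
  series: [0.17,-0.41,0,0,0,0,1,0.35,-0.82,0,0,0,0,1]

```text
time_s: 2.35
eef_pos: [0.5296, -0.1145, 0.3313]
tool_rot: [-0.001, 1.0, -0.0, 0.0]
ft_force: [0.7, 0.1, 0.6]
width: 1.002
finger_force: 0.0
```

Call:
play_rows:
  series: [0.17,-0.41,0,0,0,0,1,0.35,-0.82,0,0,0,0,1]

```text
time_s: 2.55
eef_pos: [0.4948, -0.1966, 0.3314]
tool_rot: [-0.001, 1.0, -0.0, 0.0]
ft_force: [0.5, -0.9, -0.0]
width: 1.002
finger_force: 0.0
```

Call:
play_rows:
  series: [0.17,-0.41,0,0,0,-0.067,1,0.35,-0.82,0,0,0,-0.067,1,0.35,-0.82,0,0,0,-0.067,1,0.35,-0.82,0,0,0,-0.067,1]

```text
time_s: 2.95
eef_pos: [0.4606, -0.2782, 0.331]
tool_rot: [-0.052, 0.999, 0.0, 0.0]
ft_force: [-0.1, 0.4, -0.8]
width: 1.0
finger_force: 0.0
```

```bash
python3 - <<'E'
from h import *
o=get_obs(); print(o['time_s'],o['eef_pos'],o['tool_rot'])
im,d,c=snap('wrist','w2')
g=im.max(2); m=(g<60).astype(np.uint8)
pts=project(c,[[.528,-.271,.053],[.419,-.2825,.053]]);print(pts)
n,l,s,ce=cv2.connectedComponentsWithStats(m)
for k in range(1,n):
  if s[k,4]>500: print(s[k],ce[k], onplane(c,[ce[k]],.053), cv2.minAreaRect(np.argwhere(l==k)[:,::-1].astype(np.float32)))
cv2.imwrite('pics/w2v.png',cv2.resize(im,(784,588),interpolation=2)[:,:,::-1])
E
```

```text
2.95 [ 0.46056657 -0.27815303  0.33104735] [-5.22200032e-02  9.98635586e-01  1.02064410e-04  1.65769317e-04]
[[281.95972632 278.79506313]
 [281.85366826 162.31091501]]
[ 270  165   21  116 2254] [280.33673469 221.75465839] [[ 0.47129488 -0.27838116  0.053     ]] ((279.9999694824219, 222.49996948242188), (114.99998474121094, 19.999996185302734), 90.0)
[    0   267   560   153 44005] [287.2716055  369.89896603] [[ 0.63575714 -0.25407709  0.053     ]] ((279.5, 342.99993896484375), (151.99996948242188, 558.9998779296875), 90.0)
```

View pics/w2v.png

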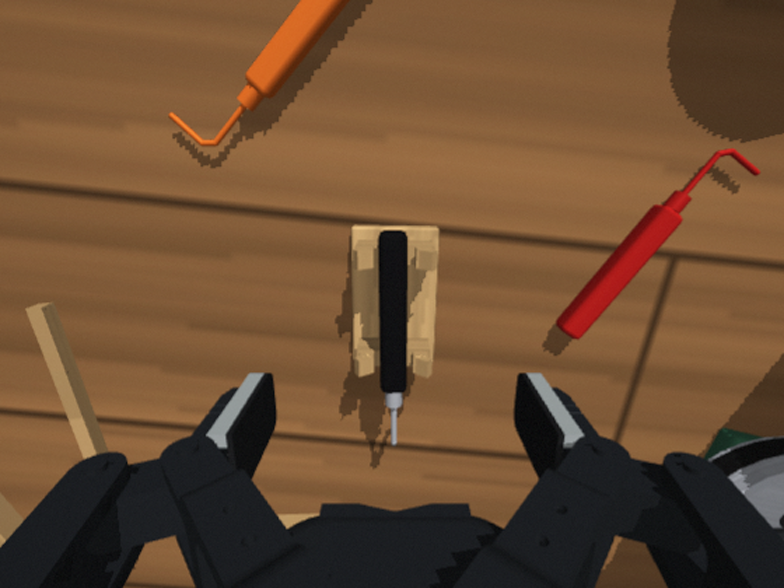

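The wrist view shows the black pick aligned with the tool, its handle running from (393,231) to (393,391) in the scaled picture and the shank on to (394,443). I'll measure the handle's front edge and lateral centre.

```bash
python3 - <<'E'
from h import *
im,d,c=load('w2')
g=im.max(2)
for r in (180,200,220,240,260,275):
  k=np.where(g[r,262:300]<60)[0]+262; print(r,k.min(),k.max(),onplane(c,[((k.min()+k.max())/2,r)],.053)[0].round(4))
print(onplane(c,[(281,280.5),(281,168)],.053).round(4)); print(bydepth(c,[(281,200),(281,250)],d).round(4))
y=np.radians(6)
for ce in ([.4735,-.2775],):
  print(rel([ce[0],ce[1],.044+.155],down(y)))
E
```

```text
180 271 290 [ 0.434  -0.2821  0.053 ]
200 271 290 [ 0.4514 -0.2803  0.053 ]
220 271 290 [ 0.4696 -0.2784  0.053 ]
240 271 289 [ 0.4887 -0.2769  0.053 ]
260 272 289 [ 0.5086 -0.2744  0.053 ]
275 271 290 [ 0.5241 -0.2728  0.053 ]
[[ 0.5299 -0.2717  0.053 ]
 [ 0.4238 -0.2827  0.053 ]]
[[ 0.4515 -0.2798  0.0524]
 [ 0.4986 -0.275   0.0526]]
(array([-0.125, -0.014,  1.32 ]), array([0.   , 0.   , 0.001]))
```

Call:
play_rows:
  series: [-0.135,-0.012,0.45,0,0,0,1,-0.135,-0.012,0.8,0,0,0,1,-0.135,-0.012,0.9,0,0,0,1]

```text
time_s: 3.3
eef_pos: [0.4745, -0.2763, 0.2379]
tool_rot: [-0.054, 0.999, 0.002, -0.002]
ft_force: [-0.0, -0.3, 0.3]
width: 1.001
finger_force: 0.0
```

Call:
play_rows:
  series: [0,0,0.2,0,0,0,1,0,0,0.42,0,0,0,1,0,0,0.42,0,0,0,1,0,0,0.42,0,0,0,0,0,0,0.42,0,0,0,0,0,0,0.42,0,0,0,0,0,0,0.42,0,0,0,0,0,0,0.42,0,0,0,0,0,0,0.42,0,0,0,0,0,0,0.42,0,0,0,0,0,0,0.42,0,0,0,0,0,0,0.42,0,0,0,0]
  squeeze: 100

```text
time_s: 4.5
eef_pos: [0.4743, -0.2787, 0.1995]
tool_rot: [-0.053, 0.999, -0.0, 0.0]
ft_force: [-1.7, 2.5, 6.5]
width: 0.191
finger_force: 98.0
```

The pick is gripped (opening 0.19, about 16 mm). Now lift it and carry it over to the wheel.

Call:
play_rows:
  series: [0,0,-0.2,0,0,0,0,0,0,-0.5,0,0,0,0,0,0,-0.9,0,0,0,0,0,0,-0.9,0,0,0,0]
  squeeze: 110

```text
time_s: 4.9
eef_pos: [0.4747, -0.279, 0.2935]
tool_rot: [-0.053, 0.999, -0.003, 0.003]
ft_force: [-0.4, 0.2, -1.2]
width: 0.192
finger_force: 107.4
```

Call:
play_rows:
  series: [-0.06,0.25,0,0,0,0,0,-0.12,0.5,0,0,0,0,0,-0.17,0.77,0,0,0,0,0]

```text
time_s: 5.2
eef_pos: [0.4829, -0.1996, 0.2882]
tool_rot: [-0.052, 0.999, 0.0, -0.0]
ft_force: [-0.6, -1.3, -0.9]
width: 0.188
finger_force: 107.5
```

Call:
play_rows:
  series: [-0.06,0.25,0,0,0,0,0,-0.12,0.5,0,0,0,0,0,-0.17,0.77,0,0,0,0,0]

```text
time_s: 5.5
eef_pos: [0.4918, -0.121, 0.2882]
tool_rot: [-0.052, 0.999, 0.0, -0.0]
ft_force: [0.4, -0.0, -1.1]
width: 0.184
finger_force: 107.5
```

Call:
play_rows:
  series: [-0.06,0.25,0,0,0,0,0,-0.12,0.5,0,0,0,0,0,-0.17,0.77,0,0,0,0,0]

```text
time_s: 5.8
eef_pos: [0.5007, -0.0426, 0.2882]
tool_rot: [-0.052, 0.999, 0.0, -0.0]
ft_force: [0.4, -0.0, -0.4]
width: 0.191
finger_force: 107.5
```

Call:
play_rows:
  series: [-0.06,0.25,0,0,0,-0.01,0,-0.12,0.5,0,0,0,-0.022,0,-0.17,0.77,0.1,0,0,-0.022,0,-0.17,0.77,0.2,0,0,-0.022,0,-0.17,0.77,0.2,0,0,-0.022,0,-0.17,0.77,0.2,0,0,-0.022,0]

```text
time_s: 6.4
eef_pos: [0.5096, 0.0341, 0.2685]
tool_rot: [-0.069, 0.998, -0.0, -0.0]
ft_force: [0.6, 0.1, -1.1]
width: 0.188
finger_force: 107.5
```

```bash
python3 - <<'E'
from h import *
o=get_obs(); print(o['time_s'],o['eef_pos'],o['tool_rot'],o['width'])
im,d,c=snap('scene','s1'); it,dt,ct=snap('top','t1')
q=R.from_quat(o['tool_rot']); tip=o['eef_pos']+q.apply([-.105,0,.1875]); print('tip',tip)
for cc in (c,ct): print(cc['position'],project(cc,[tip,[.6137,.0495,.046],[.6330,.0515,.056]]))
u,v=project(c,[.6137,.0495,.06])[0].astype(int); A=cv2.resize(im[v-40:v+30,u-45:u+25],(560,560),interpolation=2)
u2,v2=project(ct,[.6137,.0495,.06])[0].astype(int); B=cv2.resize(it[v2-15:v2+15,u2-6:u2+6],(240,600),interpolation=2)[:560]
print(u,v,u2,v2)
cv2.imwrite('pics/s1v.png',np.hstack([A,B])[:,:,::-1])
E
```

```text
6.4 [0.50955613 0.03412138 0.26849957] [-6.94677616e-02  9.97584132e-01 -9.04647761e-06 -3.59393593e-04] 0.18827875078230624
tip [0.61340848 0.04866162 0.08092419]
[1.15234099 0.39944246 0.86838089] [[280.2426456  237.98489995]
 [280.17069732 249.11723032]
 [275.64055152 252.71558648]]
[ 0.27640599 -0.03553888  1.44156195] [[255.67037937 167.95945792]
 [256.04906057 170.82109553]
 [255.35210734 163.35171494]]
280 244 255 169
```

View pics/s1v.png

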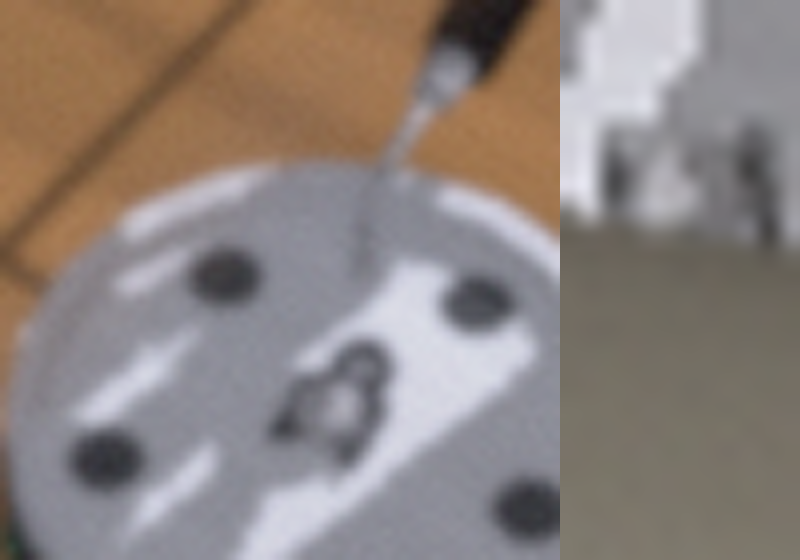

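In the left (scene) crop the tip ends at about (357,278) and the eye hole is centred near (362,362), so the tip seems about 2 mm too far forward. The top view is blocked by the arm. I'll check the tip pixels.

```bash
python3 - <<'E'
from h import *
im,d,c=load('s1'); g=cv2.cvtColor(im,cv2.COLOR_RGB2GRAY)
print(g[226:246,274:288]); print('eye');print(g[244:256,274:288])
print(project(c,[[.6134,.0487,.081],[.6144,.0487,.081],[.6134,.0497,.081],[.6134,.0487,.082]]))
E
```

```text
[[141 141 138 136 137 133 133 126 126 135 146 155 148 137]
 [137 137 136 136 134 136 129 129 132 135 144 149 143 138]
 [138 137 135 138 136 132 127 129 132 134 138 140 138 139]
 [138 137 138 136 135 132 129 129 133 137 134 137 134 137]
 [139 138 139 137 136 130 127 129 133 134 137 138 137 135]
 [140 139 140 139 138 128 126 128 133 137 136 138 136 136]
 [142 141 139 139 133 124 119 126 136 135 138 138 138 137]
 [143 142 140 141 136 127 119 123 132 139 135 139 138 138]
 [143 143 140 136 136 129 122 131 133 137 142 139 140 139]
 [143 144 142 142 133 126 121 125 138 145 149 149 148 143]
 [144 147 145 142 135 123 120 127 139 146 160 171 165 162]
 [141 144 144 141 135 125 125 129 140 158 178 194 192 192]
 [142 141 142 142 133 129 131 133 145 168 193 207 210 210]
 [143 143 143 141 140 136 137 142 160 183 205 211 215 214]
 [141 141 145 142 141 141 143 155 177 197 211 217 215 215]
 [142 141 142 144 145 147 157 178 199 211 218 218 215 216]
 [142 144 143 144 145 157 177 197 212 219 220 218 217 215]
 [141 144 146 152 164 180 195 208 217 219 220 218 220 218]
 [141 143 156 172 185 197 205 211 213 
[... 210 characters left out ...]
73 183 182 168 152 148 153 171 193 210 217 216 219]
 [185 189 179 156 128 113 104 108 134 167 199 215 219 217]
 [199 188 161 122 106 101 102  96 110 145 184 209 216 217]
 [185 171 138 104 105 116 117 111 104 131 171 201 212 217]
 [148 133 115 101 109 120 117 112 106 127 168 201 213 215]
 [113 110 111 117 121 117 106  98 104 136 180 204 211 215]
 [108 116 132 146 145 127 105  90 115 159 194 211 215 212]
 [116 124 145 160 162 145 112  97 125 165 200 214 216 214]
 [118 129 147 168 168 147 120  97 119 162 196 212 215 218]
 [123 138 156 167 166 142 116  97 119 159 198 215 214 212]]
[[280.26170285 237.96672609]
 [279.97751185 238.28522487]
 [280.6764978  238.19277475]
 [280.27142019 237.64796011]]
```

Call:
play_rows:
  series: [-0.007,0.007,0.15,0,0,0,0,-0.007,0.007,0.28,0,0,0,0,-0.007,0.007,0.28,0,0,0,0,-0.007,0.007,0.28,0,0,0,0]

```text
time_s: 6.9
eef_pos: [0.5103, 0.0351, 0.2412]
tool_rot: [-0.069, 0.998, -0.0, 0.0]
ft_force: [0.1, -0.1, -1.2]
width: 0.192
finger_force: 107.5
```

Call:
play_rows:
  series: [0,0,0.02,0,0,0,0,0,0,0.04,0,0,0,0,0,0,0.055,0,0,0,0,0,0,0.055,0,0,0,0,0,0,0.055,0,0,0,0]

```text
time_s: 7.4
eef_pos: [0.5101, 0.0356, 0.2353]
tool_rot: [-0.07, 0.998, 0.0, -0.0]
ft_force: [-0.7, 0.5, -0.6]
width: 0.182
finger_force: 107.5
```

```bash
python3 - <<'E'
from h import *
o=get_obs(); q=R.from_quat(o['tool_rot']); print(o['time_s'],'tip',o['eef_pos']+q.apply([-.105,0,.1875]),o['ft_force'],o['ft_torque'],o['width'])
im,d,c=snap('scene','s2'); A=cv2.resize(im[219:269,250:300],(600,600),interpolation=2); cv2.imwrite('pics/s2v.png',A[:,:,::-1])
E
```

```text
7.4 tip [0.61408392 0.05022891 0.04775141] [-0.7042628   0.48403908 -0.58001578] [-0.00416907 -0.01247217 -0.00356997] 0.18248483383550546
```

View pics/s2v.png

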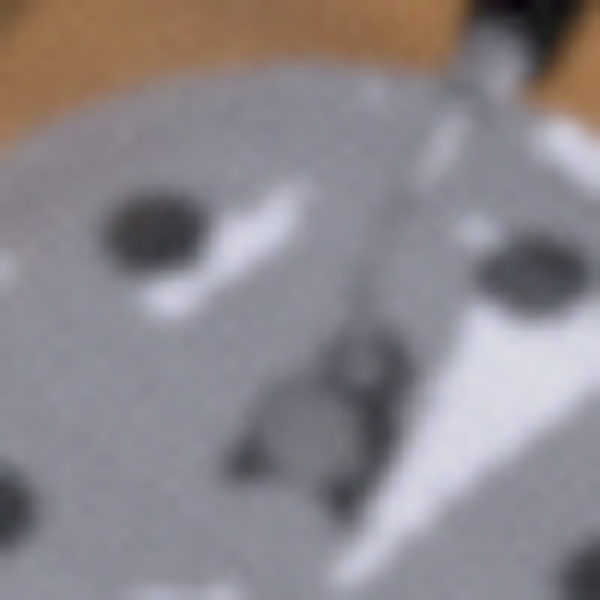

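The crop shows the point ending at the eye (about (362,350)), with no contact force yet. I'll lower it a little further.

Call:
play_rows:
  series: [0,0,0.012,0,0,0,0,0,0,0.023,0,0,0,0,0,0,0.023,0,0,0,0,0,0,0.023,0,0,0,0]

```text
time_s: 7.85
eef_pos: [0.5101, 0.0356, 0.2329]
tool_rot: [-0.07, 0.998, 0.0, -0.0]
ft_force: [0.4, -0.1, -0.0]
width: 0.195
finger_force: 107.5
```

Call:
play_rows:
  series: [0.01,0,0,0,0,0,0,0.02,0,0,0,0,0,0,0.03,0,0,0,0,0,0,0.04,0,0,0,0,0,0,0.04,0,0,0,0,0,0]

```text
time_s: 8.35
eef_pos: [0.506, 0.035, 0.233]
tool_rot: [-0.07, 0.998, -0.0, -0.0]
ft_force: [0.7, -0.7, -1.7]
width: 0.188
finger_force: 107.5
```

Call:
play_rows:
  series: [0.01,0,0,0,0,0,0,0.02,0,0,0,0,0,0,0.02,0,0,0,0,0,0]

```text
time_s: 8.65
eef_pos: [0.5045, 0.0347, 0.2332]
tool_rot: [-0.07, 0.998, -0.0, 0.001]
ft_force: [3.1, 0.3, -1.0]
width: 0.188
finger_force: 107.5
```

Call:
play_rows:
  series: [0.01,0,0,0,0,0,0,0.02,0,0,0,0,0,0,0.02,0,0,0,0,0,0]

```text
time_s: 8.95
eef_pos: [0.5031, 0.0343, 0.2335]
tool_rot: [-0.07, 0.998, -0.0, 0.002]
ft_force: [7.2, 0.3, -1.7]
width: 0.186
finger_force: 107.4
```

```bash
python3 - <<'E'
from h import *
o=get_obs(); q=R.from_quat(o['tool_rot']); tip=o['eef_pos']+q.apply([-.105,0,.1875]);print(o['time_s'],'tip',tip,o['ft_force'],o['ft_torque'],o['width'])
im,d,c=snap('scene','s3'); print(project(c,tip)); A=cv2.resize(im[219:269,250:300],(600,600),interpolation=2); cv2.imwrite('pics/s3v.png',A[:,:,::-1])
E
```

```text
8.95 tip [0.60794818 0.04886942 0.0464553 ] [ 7.20737849  0.29077876 -1.67195305] [ 0.14314097 -1.23279142 -0.06784702] 0.1859564094974948
[[281.51034866 247.02195842]]
```

View pics/s3v.png

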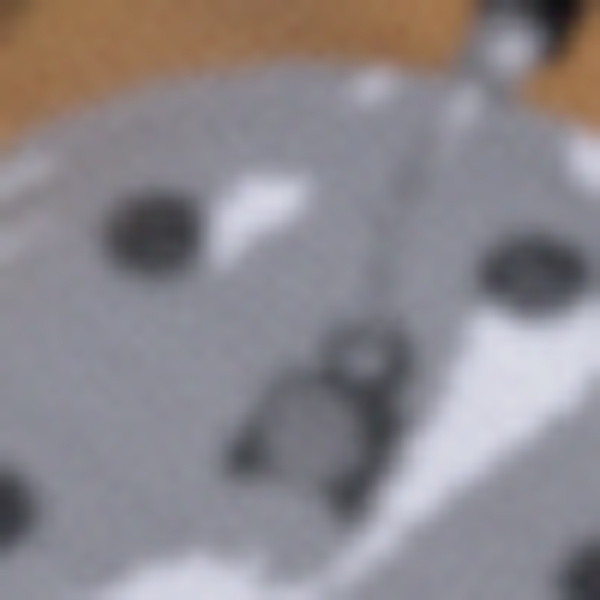

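The point is hooked in the eye, with the force up to 7 N. The arm has risen about 0.6 mm, so I'll lower it 1 mm as I go on pulling.

Call:
play_rows:
  series: [0.01,0,0.01,0,0,0,0,0.02,0,0.01,0,0,0,0,0.03,0,0.012,0,0,0,0,0.03,0,0.012,0,0,0,0]

```text
time_s: 9.4
eef_pos: [0.5009, 0.0339, 0.2327]
tool_rot: [-0.07, 0.998, -0.001, 0.004]
ft_force: [11.3, 0.6, -0.6]
width: 0.192
finger_force: 107.3
```

Call:
play_rows:
  series: [0.01,0,0.004,0,0,0,0,0.02,0,0.008,0,0,0,0,0.03,0,0.01,0,0,0,0,0.03,0,0.01,0,0,0,0]

```text
time_s: 9.8
eef_pos: [0.4967, 0.0335, 0.2311]
tool_rot: [-0.07, 0.998, -0.0, 0.001]
ft_force: [-0.6, -0.1, -1.4]
width: 0.19
finger_force: 107.5
```

```bash
python3 - <<'E'
from h import *
o=get_obs(); q=R.from_quat(o['tool_rot']); tip=o['eef_pos']+q.apply([-.105,0,.1875]);print(o['time_s'],'tip',tip,o['ft_force'],o['ft_torque'],o['width'])
E
```

```text
9.8 tip [0.60111482 0.04811524 0.04385648] [-0.6011747  -0.08284409 -1.41233988] [-0.0039033  -0.04670231 -0.02199161] 0.1902895630261627
```

The clip has snapped free. I'll raise the pick 1 mm and slide the clip 14 mm further.

Call:
play_rows:
  series: [0.0,0,-0.01,0,0,0,0,0.03,0,-0.01,0,0,0,0,0.06,0,-0.01,0,0,0,0,0.09,0,-0.01,0,0,0,0,0.12,0,-0.01,0,0,0,0,0.14,0,-0.01,0,0,0,0,0.14,0,-0.01,0,0,0,0]

```text
time_s: 10.5
eef_pos: [0.4821, 0.0317, 0.2317]
tool_rot: [-0.07, 0.998, 0.0, -0.0]
ft_force: [0.7, -0.6, 0.4]
width: 0.19
finger_force: 107.5
```

```bash
python3 - <<'E'
from h import *
o=get_obs(); q=R.from_quat(o['tool_rot']); tip=o['eef_pos']+q.apply([-.105,0,.1875]);print(o['time_s'],'tip',tip,o['ft_force'],o['ft_torque'],o['width'])
im,d,c=snap('scene','s4'); print(project(c,[tip,[.633,.0525,.056]])); A=cv2.resize(im[219:269,250:300],(600,600),interpolation=2); cv2.imwrite('pics/s4v.png',A[:,:,::-1])
E
```

```text
10.5 tip [0.58599909 0.04628101 0.04418313] [ 0.66332752 -0.64012307  0.44151051] [-0.00773814  0.02869815 -0.02439754] 0.19030042656248172
[[286.42105295 240.32498659]
 [276.05115677 252.94587385]]
```

View pics/s4v.png

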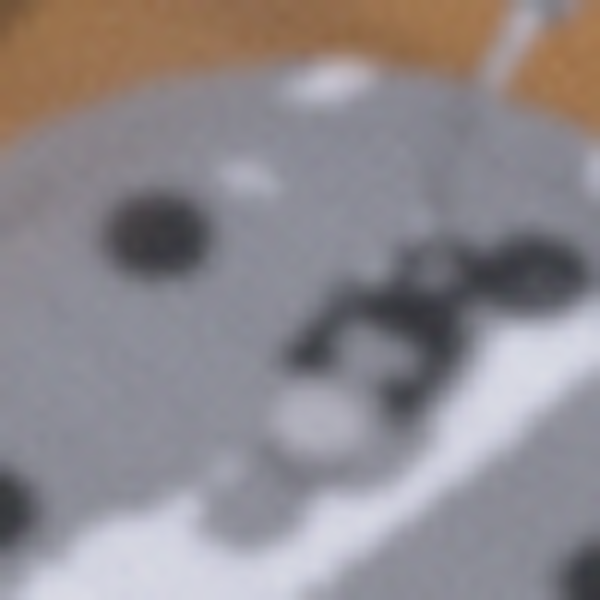

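The clip is off the axle: its eye is at about (440,265) in the crop, and the arm ends are clear of the head at (318,420). Next I'll ease the point off the eye wall and lift.

Call:
play_rows:
  series: [-0.01,0,0,0,0,0,0,-0.018,0,0,0,0,0,0,-0.018,0,-0.03,0,0,0,0,-0.018,0,-0.08,0,0,0,0,-0.018,0,-0.2,0,0,0,0,-0.018,0,-0.5,0,0,0,0,-0.018,0,-0.7,0,0,0,0,-0.018,0,-0.7,0,0,0,0]

```text
time_s: 11.35
eef_pos: [0.4845, 0.0319, 0.3043]
tool_rot: [-0.07, 0.998, -0.001, 0.003]
ft_force: [0.1, 0.4, -0.8]
width: 0.187
finger_force: 107.5
```

```bash
python3 - <<'E'
from h import *
o=get_obs(); q=R.from_quat(o['tool_rot']); tip=o['eef_pos']+q.apply([-.105,0,.1875]);print(o['time_s'],o['eef_pos'],'tip',tip,o['ft_force'],o['width'])
print(rel([.4745,-.2786,.300],down(np.radians(6))))
im,d,c=snap('scene','s5'); print(project(c,[tip,tip+q.apply([.05,0,-.032])])); A=cv2.resize(im[180:270,230:330],(666,600),interpolation=2); cv2.imwrite('pics/s5v.png',A[:,:,::-1])
E
```

```text
11.35 [0.48445955 0.03194521 0.30434759] tip [0.58945265 0.04639447 0.11740129] [ 0.08684926  0.40876405 -0.80158238] 0.18696184170983246
(array([ 0.532, -3.061,  0.046]), array([-0.001,  0.003,  0.022]))
[[286.53678812 217.98999587]
 [298.09299774 190.51912193]]
```

View pics/s5v.png

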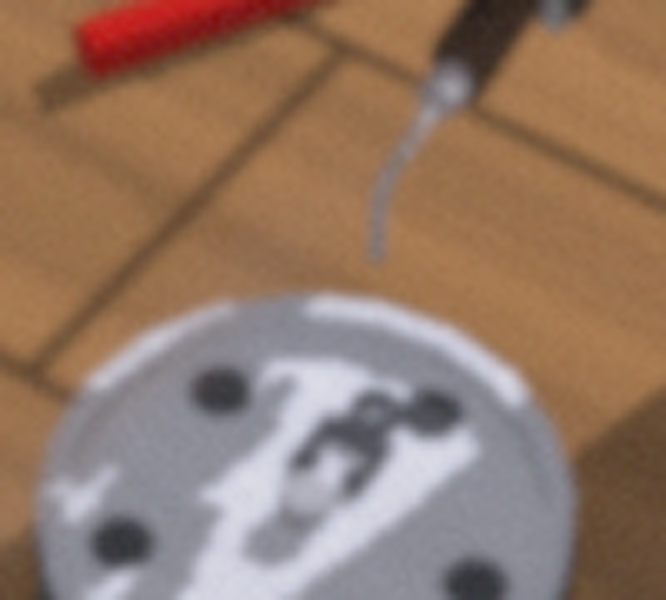

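The pick is clear, with its point at about (376,258), and the clip lies flat inside the rim. Now carry the pick back above its rest.

Call:
play_rows:
  series: [0.05,-0.25,0,0,0,0,0,0.1,-0.5,0,0,0,0,0,0.133,-0.765,0.01,0,0,0,0]

```text
time_s: 11.7
eef_pos: [0.4812, -0.0463, 0.2997]
tool_rot: [-0.07, 0.998, 0.0, -0.001]
ft_force: [0.9, -0.1, -0.7]
width: 0.188
finger_force: 107.6
```

Call:
play_rows:
  series: [0.05,-0.25,0,0,0,0,0,0.1,-0.5,0,0,0,0,0,0.133,-0.765,0.01,0,0,0,0]

```text
time_s: 12.0
eef_pos: [0.4787, -0.1242, 0.2986]
tool_rot: [-0.07, 0.998, 0.001, -0.001]
ft_force: [-0.0, -0.1, -0.9]
width: 0.188
finger_force: 107.6
```

Call:
play_rows:
  series: [0.05,-0.25,0,0,0,0,0,0.1,-0.5,0,0,0,0,0,0.133,-0.765,0.01,0,0,0,0]

```text
time_s: 12.3
eef_pos: [0.4762, -0.2018, 0.2976]
tool_rot: [-0.07, 0.998, 0.001, -0.001]
ft_force: [0.9, 0.8, -0.7]
width: 0.192
finger_force: 107.6
```

Call:
play_rows:
  series: [0.05,-0.25,0,0,0,0.01,0,0.1,-0.5,0,0,0,0.022,0,0.133,-0.7,0.01,0,0,0.022,0,0.133,-0.765,0.01,0,0,0.022,0,0.133,-0.765,0.01,0,0,0.022,0,0.133,-0.765,0.01,0,0,0.022,0]

```text
time_s: 12.9
eef_pos: [0.4742, -0.2777, 0.2974]
tool_rot: [-0.053, 0.999, 0.0, -0.0]
ft_force: [-0.1, 0.6, -1.1]
width: 0.192
finger_force: 107.6
```

```bash
python3 - <<'E'
from h import *
o=get_obs(); print(o['time_s'],o['eef_pos'],o['ft_force'])
print(rel([.4745,-.2786,.2005],down(np.radians(6))))
E
```

```text
12.9 [ 0.47418471 -0.27768581  0.29743107] [-0.13770964  0.58681031 -1.1146506 ]
(array([-0.003, -0.01 ,  0.969]), array([ 0.001, -0.   ,  0.001]))
```

Call:
play_rows:
  series: [0,-0.01,0.4,0,0,0,0,0,-0.01,0.7,0,0,0,0,0,-0.01,0.85,0,0,0,0,0,-0.01,0.9,0,0,0,0,0,-0.01,0.94,0,0,0,0,0,-0.01,0.965,0,0,0,0,0,-0.01,0.965,0,0,0,0]

```text
time_s: 13.6
eef_pos: [0.4744, -0.2794, 0.2017]
tool_rot: [-0.053, 0.999, -0.0, 0.0]
ft_force: [-0.8, -0.2, -1.5]
width: 0.185
finger_force: 107.6
```

Call:
play_rows:
  series: [0,0.006,0.01,0,0,0,0,0,0.006,0.02,0,0,0,0,0,0.006,0.02,0,0,0,0]
  squeeze: 30

```text
time_s: 13.9
eef_pos: [0.4742, -0.2789, 0.1996]
tool_rot: [-0.053, 0.999, -0.0, 0.0]
ft_force: [-0.6, 1.3, 2.3]
width: 0.189
finger_force: 108.1
```

Call:
play_rows:
  series: [0,0,0,0,0,0,0.25,0,0,0,0,0,0,0.3,0,0,0,0,0,0,0.4,0,0,0,0,0,0,0.6,0,0,0,0,0,0,0.8,0,0,0,0,0,0,0.8,0,0,0,0,0,0,0.8,0,0,0,0,0,0,0.8]

```text
time_s: 14.7
eef_pos: [0.4741, -0.2789, 0.1992]
tool_rot: [-0.053, 0.999, 0.0, -0.0]
ft_force: [0.2, -0.7, 0.7]
width: 0.8
finger_force: 0.0
```

Call:
play_rows:
  series: [0,0,-0.2,0,0,0,0.8,0,0,-0.5,0,0,0,0.8,0,0,-0.9,0,0,0,0.8,0,0,-0.9,0,0,0,0.8]

```text
time_s: 15.1
eef_pos: [0.4747, -0.2793, 0.2939]
tool_rot: [-0.053, 0.999, -0.003, 0.003]
ft_force: [0.2, -0.3, 0.2]
width: 0.799
finger_force: 0.0
```

Call:
play_rows:
  series: [0.14,0,-0.42,0,0,0,1,0.14,0,-0.42,0,0,0,1,0.14,0,-0.42,0,0,0,1,0.14,0,-0.42,0,0,0,1]

```text
time_s: 15.5
eef_pos: [0.4602, -0.2802, 0.3301]
tool_rot: [-0.053, 0.999, 0.001, -0.001]
ft_force: [-0.3, 0.3, -0.7]
width: 1.003
finger_force: 0.0
```

```bash
python3 - <<'E'
from h import *
o=get_obs(); print(o['time_s'],o['eef_pos'],o['width'])
im,d,c=snap('wrist','w3'); g=im.max(2)
for r in (180,220,260,275):
  k=np.where(g[r,262:300]<60)[0]+262; print(r,k.min(),k.max(),onplane(c,[((k.min()+k.max())/2,r)],.053)[0].round(4))
k=np.where(g[150:300,281]<60)[0]+150; print(k.min(),k.max(),onplane(c,[(281,k.max()+.5),(281,k.min())],.053)); 
i0,_,c0=load('w2'); k0=np.where(i0.max(2)[150:300,281]<60)[0]+150; print(k0.min(),k0.max(),onplane(c0,[(281,k0.max()+.5),(281,k0.min())],.053)); print(bydepth(c,[(281,180),(281,220),(281,270)],d).round(4))
s,_,_=snap('scene','s6')
A=cv2.resize(im[140:340,180:380],(400,400)); B=cv2.resize(s[130:290,160:320],(400,400),interpolation=2); cv2.imwrite('pics/fin.png',np.hstack([A,B])[:,:,::-1])
E
```

```text
15.5 [ 0.46018935 -0.28022898  0.33010432] 1.0028591123615593
180 271 291 [ 0.4329 -0.2835  0.053 ]
220 272 290 [ 0.4685 -0.2798  0.053 ]
260 272 290 [ 0.5072 -0.2757  0.053 ]
275 272 290 [ 0.5227 -0.2741  0.053 ]
166 281 [[ 0.52954744 -0.27341782  0.053     ]
 [ 0.42118335 -0.2847284   0.053     ]]
165 279 [[ 0.52884383 -0.27182352  0.053     ]
 [ 0.42129506 -0.28297533  0.053     ]]
[[ 0.4333 -0.2835  0.0512]
 [ 0.4686 -0.2798  0.0527]
 [ 0.5179 -0.2746  0.0523]]
```

View pics/fin.png

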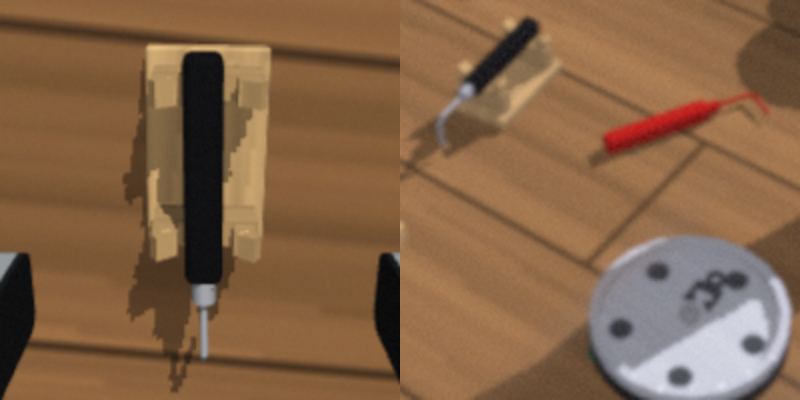

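The final picture shows the pick lying level in its rest, within about 1.5 mm of where it started. The clip lies inside the rim, clear of the axle. Handing in.

```bash
python3 -c "
from rig import *
print(job_done())"
```

```text
the job is handed in; nothing more can be done
None
```

The job is handed in at about 15.6 s: the clip is off the axle and flat inside the rim, and the pick is back in its rest within about 2 mm of where it was; I saw no sign that the mallet, chisel or jointed board was disturbed, but didn't re-measure them.

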